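# Heft three pin tins and hold up the full one

## Task

One of the three identical closed pin tins on the tray is full and the other two are nearly used up, and only their weight tells. Going from the robot's left to its right, lift each tin a few centimetres off the tray to feel its weight, setting each back upright on the tray before lifting the next, then hold the heaviest one up, upright and still, its base at least 15 cm above the bench, with the other two standing on the tray. Finish while still holding it up in the gripper: do not put it down; never tip a tin over, and leave the ring plate, jar and wrench where they are.

Things in the scene. Friction and masses are not known exactly. Their poses are not given: they have to be found in the camera images.
- tray: fixed grey plastic tray, 160 mm (its x) by 400 mm (its y), floor 4 mm thick, with a 10 mm high rim (4 mm thick) all round. Origin at the centre of its underside, on the bench top (z = 0). The tins stand on its floor in a row along its y axis, centres 105 to 150 mm apart, one near its middle.
- tin_left: the leftmost (robot's left = +y) of three identical closed round metal tins upright in a row on the tray, 54 mm across, 85 mm high, smooth straight side, thin dark lid seam 67 mm up, lid fixed. Origin: centre of its underside, z up; yaw has no meaning; grip across any diameter. Inside, pins that may shift by 1 to 3 mm: one tin (any) weighs 0.55 to 0.73 kg in all, the others 0.24 to 0.38 kg.
- tin_mid: the middle one (robot's left = +y) of three identical closed round metal tins upright in a row on the tray, 54 mm across, 85 mm high, smooth straight side, thin dark lid seam 67 mm up, lid fixed. Origin: centre of its underside, z up; yaw has no meaning; grip across any diameter. Inside, pins that may shift by 1 to 3 mm: one tin (any) weighs 0.55 to 0.73 kg in all, the others 0.24 to 0.38 kg.
- tin_right: the rightmost (robot's left = +y) of three identical closed round metal tins upright in a row on the tray, 54 mm across, 85 mm high, smooth straight side, thin dark lid seam 67 mm up, lid fixed. Origin: centre of its underside, z up; yaw has no meaning; grip across any diameter. Inside, pins that may shift by 1 to 3 mm: one tin (any) weighs 0.55 to 0.73 kg in all, the others 0.24 to 0.38 kg.
- ring_plate: bystander: loose flat aluminium ring lying on the bench to the robot's right of the tray, outer diameter 180 mm, inner 110 mm, 14 mm high; origin at the centre of its underside
- jar: bystander: loose white plastic jar with cap on the bench to the robot's left of the tray, diameter 64 mm, height 100 mm; origin at the centre of its underside
- wrench: bystander: loose steel wrench, 160 mm long, lying flat on the bench beyond the tray; its length is along its own x
Not all that is in view belongs to the job. Leave any yellow look-alike of the tin_mid alone. Leave any orange look-alike of the tin_right alone.

How it is judged:
By the outcome, as a careful person would: the job done as asked, in the order asked, and still so for the second after the job is handed in, while the arm keeps its last pose, push and grip.
It also fails if it takes over 61 s, if anything falls off the work surface, if the arm or the gripper's body presses on something with over 40 N, if the wrist force passes 120 N, or if a joint passes its speed limit or range.

## Robot

A 6-joint arm with a two-finger parallel gripper is mounted at the origin on the work surface. World frame = base frame: x ahead of the robot, y to its left, z up, the work surface at z = 0. Lengths are in mm, angles in rad, forces in N, time in s.
With the tool pointing down it reaches from about 300 to 775 mm from the base axis. Payload 14.6 kg.
Tool frame: the origin (TCP) lies at the very end of the fingers, on their centre line; the grasp point (between the pads) lies 19 mm behind it; y points along the fingers, z is the direction in which the jaws open and shut, and the axes are right-handed (so a half turn about y gives the same grasp; the last joint's range is limited). The gripper opens to 94 mm and grips with 3 to 60 N. Pads are 16 mm wide; open, the fingers measure 119 mm over their backs; the gripper's body (75 mm by 177 mm) begins 78 mm behind the grasp point.
Start: joints at [-1.254, 0.3, 1.521, -0, 1.321, -0.067], TCP at [205.938, -509.979, 205.446] pointing down, gripper open.
Joint ranges: [-3.03, 3.03], [-0.79, 2.21], [0.23, 2.52], [-1.04, 4.18], [0, 3.07], [-2.55, 2.55]. Speed limits (rad/s): [2.22, 2.22, 2.57, 3.14, 3.14, 3.14].

## Interface

Orientations are given as [roll, pitch, yaw] about the fixed x, y, z axes, in that order (R = Rz(yaw) Ry(pitch) Rx(roll)).
In Python, from cell import monitor, optics, manip gives the robot as it stands.
- The arm moves only by the shell command python3 -m creep 'ROWS' [FORCE]. ROWS is JSON, a list of rows, each an object of numbers: "tx", "ty", "tz": the shift along the tool's x, y, z scaled (see below); "turn": the turn about the tool's y scaled (see below); "fingers": the finger opening in mm, from 0 to 94. In form: [{"tx": .., "ty": .., "tz": .., "turn": .., "fingers": ..}, ...]. A call has 1 to 20 rows; each row is the pose to reach, as a shift and turn from the pose measured when the call began, along the tool's axes at that moment, turning the shorter way round; what a row does not reach only later rows make up. The controller multiplies each number of a shift by 200 mm and each number of a turn by pi rad. A row lasts 1/10 s, in which the tool goes at most 50 mm and 8.59 degrees, less where a joint would pass 70% of its speed; a pose out of reach is approached as far as the arm can. A call with a number of a shift or a turn outside -1 to 1 is refused whole. A call with a gripper value outside its range is refused whole. The fingers move at their own pace and stop on an object; FORCE is the grip in N (left out, the last holds). Time passes only in rows, so rows that repeat a pose let the fingers close. It gives the time, the measured TCP pose, the force and the opening at its end, in the units of the state.
- monitor.read_state(): the state, without advancing time (a new reading comes with each control period).
- optics.camera(name): name is "scene" or "side" or "wrist"; returns a dict with "frame" (384x512x3 uint8, red, green, blue), "range_z" (384x512 float32, mm along the optical axis (not along the pixel's ray), 0 where there is no reading), "fx", "fy", "cx", "cy" (pixels), "R" (3x3) and "t" (3): a world point X has camera coordinates R X + t; the wrist camera has in their place "mount" (4x4, takes a point from camera to tool coordinates, whose origin is the TCP and whose axes are the tool frame's). Camera axes: x right, y down, z forward; pixel columns grow to the right and rows downward; lengths in mm; the calibration is good to about 2 mm. The wrist camera is an equidistant fisheye: a pixel r from the principal point sees the ray r / f radians off the axis. A picture is of the moment at which its call begins: read the wrist's pose just before it.
- manip.sign_off(): hands the job in, once; it reports no verdict.
The state is a dict: "clock": time; "joints": joint angles; "qd": joint speeds; "effort": joint torques, N m; "eef_pos": TCP position; "eef_rot": TCP orientation; "wrist_force": force on the tool from outside, world axes, zero at the start; "moment": the same for the moment, N m; "finger_gap": finger opening in mm.
Only numpy, scipy, OpenCV 4.12 (cv2) and the standard library are available. Lean on these libraries where they do the work, as an engineer would, in place of code of your own. Each camera call takes 0.05 s, during which the arm holds its last target.

## Working session

There is one attempt and no reset: what is moved stays moved. The work goes in short steps, Python scripts to look and compute and a shell command to move; the robot and the scene stay as the last step left them, time stands still between calls to the robot, and variables do not carry over. Pictures are saved under pics/ and viewed, and the job is handed in when it is done.

```bash
mkdir -p pics; ls; python3 - <<'E'
from cell import monitor, optics
import cv2,numpy as np,pickle
s=monitor.read_state();print(s)
for n in("scene","side"):
    c=optics.camera(n);cv2.imwrite(f"pics/{n}0.png",c["frame"][:,:,::-1]);pickle.dump(c,open(f"{n}0.pkl","wb"))
    print(n,c["fx"],c["cx"],c["cy"],c["R"],c["t"])
E
```

```text
pics
{'clock': 0.0, 'joints': array([-1.25362465e+00,  3.00497736e-01,  1.52160127e+00, -3.31802222e-06,
        1.32071905e+00, -6.65923874e-02]), 'qd': array([ 9.65645403e-05,  1.66720846e-03, -1.98214638e-03, -4.30090471e-04,
        1.88013710e-03,  1.17130442e-03]), 'effort': array([-5.46589145e-04, -5.31802046e+01, -3.52736986e+01,  7.07854866e-02,
        2.43411813e-02, -9.38010339e-05]), 'eef_pos': array([ 205.84104025, -509.7298437 ,  204.86318975]), 'eef_rot': array([-1.57201923e+00,  7.83356226e-05, -2.75782781e+00]), 'wrist_force': array([ 0.52973802, -0.38733044, -0.60090662]), 'moment': array([ 0.04049603,  0.01406633, -0.00735165]), 'finger_gap': 93.87025185010702}
scene 385.92905527735974 246.51574938250698 194.5331065879048 [[ 0.56959957  0.82177061 -0.01579228]
 [ 0.57124803 -0.40962161 -0.71125651]
 [-0.59095855  0.39611009 -0.70275514]] [-311.17967934 -268.51413606 1536.46924423]
side 450.5883864757934 251.03729073431893 183.5852776007338 [[-0.99932101 -0.03035475 -0.0208832 ]
 [-0.00548959  0.68313238 -0.73027393]
 [ 0.03643327 -0.72966344 -0.68283517]] [ 540.39558202   56.16614507 1225.78742515]
```

View pics/scene0.png

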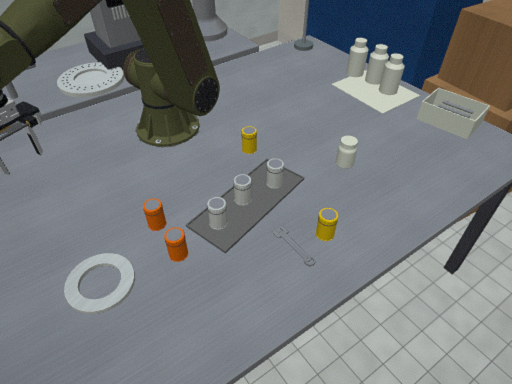

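View pics/side0.png

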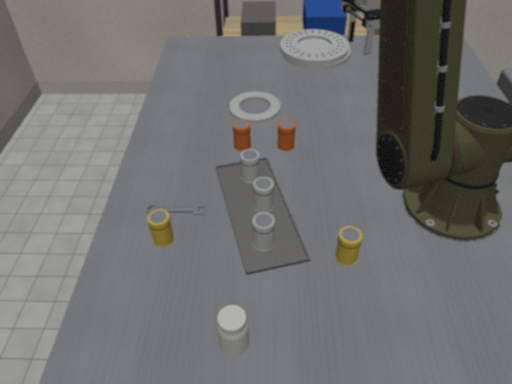

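Candidates for the tins in the scene view are the grey tins at (275,173) left, (243,190) mid and (217,213) right, all on the tray. Look-alikes are yellow at (249,140) and (327,224), and orange at (154,214) and (176,244). There are also white bottles on paper near (376,68) and the jar at (346,152). I choose the three grey ones and will check them in a crop with depth.

```bash
cat > h.py <<'E'
import numpy as np,pickle
def cloud(c):
    z=c["range_z"];v,u=np.mgrid[:384,:512]
    P=np.stack([(u-c["cx"])/c["fx"]*z,(v-c["cy"])/c["fy"]*z,z],-1)
    W=(P-c["t"])@c["R"]
    W[z<=0]=np.nan
    return W
E
python3 - <<'E'
from h import *
import cv2
for n in("scene","side"):
    c=pickle.load(open(n+"0.pkl","rb"));W=cloud(c);f=c["frame"].astype(int)
    cr=c["frame"][110:290,130:370] if n=="scene" else c["frame"][90:290,120:370]
    cv2.imwrite(f"pics/{n}0c.png",cv2.resize(cr,None,fx=3 if n=="scene" else 2.9,fy=3 if n=="scene" else 2.9,interpolation=cv2.INTER_CUBIC)[:,:,::-1])
    m=((W[...,2]>78)&(W[...,2]<110)&(W[...,0]>250)&(W[...,0]<900)&(abs(W[...,1])<500)).astype(np.uint8)
    k,l,st,ce=cv2.connectedComponentsWithStats(m)
    for i in range(1,k):
        if st[i,4]>20:
            p=W[l==i];print(n,ce[i].round(),st[i,4],p.mean(0).round(1),((p.min(0)+p.max(0))/2).round(1),np.ptp(p,0).round(0),f[l==i].mean(0).round())
    t=(W[...,2]>1.5)&(W[...,2]<20)&(W[...,0]>250)&(W[...,0]<900)&(abs(W[...,1])<500)
    k,l,st,ce=cv2.connectedComponentsWithStats(t.astype(np.uint8))
    for i in range(1,k):
        if st[i,4]>60:
            p=W[l==i];print(" low",ce[i].round(),st[i,4],p.mean(0).round(1),cv2.minAreaRect(p[:,:2].astype(np.float32)))
E
```

```text
scene [249. 131.] 127 [307.6 176.5  84.4] [305.7 177.9  83.9] [54. 56. 12.] [154. 145.  89.]
scene [349. 142.] 205 [570.8 399.8  96. ] [566.6 404.3  90.9] [54. 58. 26.] [180. 186. 172.]
scene [275. 164.] 181 [510.1 137.2  87.9] [506.7 140.   85.4] [56. 52. 15.] [142. 148. 151.]
scene [242. 181.] 205 [512.8   8.4  88.1] [510.1  10.7  85.7] [56. 52. 15.] [142. 147. 151.]
scene [216. 204.] 243 [ 552.  -107.5   88.2] [ 548.3 -106.3   86.6] [54. 53. 17.] [142. 148. 152.]
scene [152. 205.] 221 [ 444.4 -259.5   85.2] [ 441.8 -258.8   84.8] [54. 52. 13.] [156. 116.  89.]
scene [328. 215.] 239 [765.4 125.9  84.7] [763.3 127.8  83.8] [54. 54. 11.] [157. 147.  91.]
scene [174. 235.] 271 [ 581.1 -258.7   85.4] [ 580.2 -257.7   83.9] [56. 53. 12.] [157. 117.  91.]
 low [248. 150.] 64 [318.4 166.7  10.4] ((304.6412658691406, 167.04811096191406), (67.88623809814453, 38.22722244262695), 30.571752548217773)
 low [244. 209.] 3513 [544.1  -3.6   5.3] ((515.9296875, 20.930038452148438), (192.09329223632812, 429.6463623046875), 16.121826171875)
 low [344. 165.] 77 [580.2 387.6  11. ] ((568.02880859375, 3
[... 2431 characters left out ...]
1. 221.] 4794 [514.6  63.6   5.2] ((513.96533203125, 24.314239501953125), (199.2167510986328, 423.93438720703125), 13.742405891418457)
 low [179. 209.] 339 [734.9  30.    6.1] ((745.419677734375, 24.878246307373047), (50.68761444091797, 173.77743530273438), 85.3662109375)
 low [165. 242.] 119 [753.8 149.5  10.4] ((754.4891357421875, 138.20448303222656), (63.22586441040039, 40.817848205566406), 37.000694274902344)
 low [346. 261.] 126 [306.5 201.9   9.7] ((301.54925537109375, 196.8306427001953), (35.52054214477539, 58.69499588012695), 85.77962493896484)
 low [236. 350.] 125 [557.5 433.2  11.3] ((555.5540161132812, 423.811279296875), (71.68572998046875, 34.971405029296875), 17.603628158569336)
```

View pics/scene0c.png

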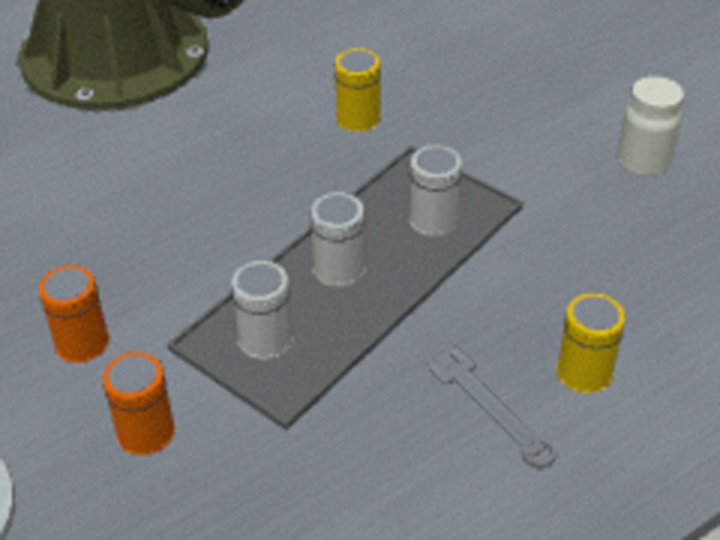

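```bash
cat >> h.py <<'E'
def go(x,y,z,yaw=None):
    from cell import monitor
    from scipy.spatial.transform import Rotation as Ro
    s=monitor.read_state();R=Ro.from_euler("xyz",s["eef_rot"]).as_matrix()
    d=R.T@(np.array([x,y,z])-s["eef_pos"])/200
    t=0 if yaw is None else -(yaw-s["eef_rot"][2])/np.pi
    print("tx,ty,tz",d.round(3),"turn",round(t,4))
def st():
    from cell import monitor
    s=monitor.read_state()
    print(round(s["clock"],2),s["eef_pos"].round(1),s["eef_rot"].round(3),"F",s["wrist_force"].round(2),"M",s["moment"].round(2),"gap",round(s["finger_gap"],1),"q",s["joints"].round(2))
E
python3 - <<'E'
from h import *
import cv2
for n in("scene","side"):
    c=pickle.load(open(n+"0.pkl","rb"));W=cloud(c)
    for x,y in((506,142),(508,14),(546,-104)):
        m=(np.hypot(W[...,0]-x,W[...,1]-y)<45)&(W[...,2]>86)
        p=W[m];print(n,p.mean(0).round(1),cv2.fitEllipse(cv2.convexHull(p[:,:2].astype(np.float32))))
        m=(np.hypot(W[...,0]-x,W[...,1]-y)<45)&(W[...,2]>25)&(W[...,2]<70)
        p=W[m][:,:2]
        from scipy.optimize import least_squares
        r=least_squares(lambda q:np.hypot(p[:,0]-q[0],p[:,1]-q[1])-27,(x,y),loss="soft_l1");print("   side fit",r.x.round(1))
go(400,-300,205,-1.571)
E
```

```text
scene [507.6 139.4  89.2] ((506.7261962890625, 139.8271942138672), (51.597511291503906, 56.90457534790039), 61.2904052734375)
   side fit [505.2 140.6]
scene [510.5  10.4  89.4] ((509.2729187011719, 10.789141654968262), (50.520362854003906, 55.28728485107422), 59.95126724243164)
   side fit [507.7  11.5]
scene [ 549.3 -106.5   89.3] ((548.202392578125, -106.07067108154297), (52.35399627685547, 54.61765670776367), 46.293460845947266)
   side fit [ 547.  -105.2]
side [504.6 145.7  89.4] ((504.78790283203125, 144.361328125), (51.85083770751953, 56.25099182128906), 5.495175361633301)
   side fit [504.2 143. ]
side [506.3  17.1  89.4] ((505.99835205078125, 15.887299537658691), (51.33230972290039, 55.49573516845703), 164.67564392089844)
   side fit [506.3  13.5]
side [545.1 -99.8  89.3] ((545.0426025390625, -101.5196304321289), (52.029911041259766, 57.08406066894531), 9.717798233032227)
   side fit [ 545.1 -103. ]
tx,ty,tz [-1.293  0.    -0.609] turn -0.3778
```

```bash
python3 -m creep '[{"tx":-0.98,"ty":0,"tz":-0.92,"turn":-0.15,"fingers":94},{"tx":-0.98,"ty":0,"tz":-0.92,"turn":-0.15,"fingers":94},{"tx":-0.98,"ty":0,"tz":-0.92,"turn":-0.15,"fingers":94},{"tx":-0.98,"ty":0,"tz":-0.92,"turn":-0.15,"fingers":94},{"tx":-0.98,"ty":0,"tz":-0.92,"turn":-0.15,"fingers":94},{"tx":-0.98,"ty":0,"tz":-0.92,"turn":-0.15,"fingers":94},{"tx":-0.98,"ty":0,"tz":-0.92,"turn":-0.15,"fingers":94}]' 40; python3 -c "
from h import *
st();go(420,-40,205,-1.8)"
```

```text
clock: 0.8
eef_pos: [319.4, -264.0, 205.3]
eef_rot: [-1.571, 0.001, -2.283]
wrist_force: [1.0, -1.2, -0.1]
finger_gap: 93.7
0.8 [ 319.4 -264.   205.3] [-1.571e+00  1.000e-03 -2.283e+00] F [ 0.98 -1.22 -0.15] M [-0.   -0.   -0.02] gap 93.7 q [-0.78 -0.01  1.87  0.    1.28 -0.07]
tx,ty,tz [-1.176  0.002 -0.352] turn -0.1539
```

```bash
python3 -m creep '[{"tx":-1,"ty":0,"tz":-0.3,"turn":-0.154,"fingers":94},{"tx":-1,"ty":0,"tz":-0.3,"turn":-0.154,"fingers":94},{"tx":-1,"ty":0,"tz":-0.3,"turn":-0.154,"fingers":94},{"tx":-1,"ty":0,"tz":-0.3,"turn":-0.154,"fingers":94},{"tx":-1,"ty":0,"tz":-0.3,"turn":-0.154,"fingers":94},{"tx":-1,"ty":0,"tz":-0.3,"turn":-0.154,"fingers":94}]'; python3 -c "
from h import *
st();go(505,142,205,-1.571)"
```

```text
clock: 1.4
eef_pos: [405.1, -73.2, 205.2]
eef_rot: [-1.572, 0.001, -1.798]
wrist_force: [0.5, -0.4, 0.3]
finger_gap: 94.2
1.4 [405.1 -73.2 205.2] [-1.572e+00  1.000e-03 -1.798e+00] F [ 0.49 -0.38  0.28] M [-0.04 -0.02 -0.01] gap 94.2 q [-0.27 -0.01  1.88  0.    1.28 -0.04]
tx,ty,tz [-1.161  0.002  0.244] turn -0.0722
```

```bash
python3 -m creep '[{"tx":-1,"ty":0,"tz":0.244,"turn":-0.072,"fingers":94},{"tx":-1,"ty":0,"tz":0.244,"turn":-0.072,"fingers":94},{"tx":-1,"ty":0,"tz":0.244,"turn":-0.072,"fingers":94},{"tx":-1,"ty":0,"tz":0.244,"turn":-0.072,"fingers":94},{"tx":-1,"ty":0,"tz":0.244,"turn":-0.072,"fingers":94},{"tx":-1,"ty":0,"tz":0.244,"turn":-0.072,"fingers":94}]'; python3 -c "
from h import *
st();go(505,142,140,-1.571)"
```

```text
clock: 2.0
eef_pos: [498.0, 109.5, 204.6]
eef_rot: [-1.573, 0.0, -1.572]
wrist_force: [-0.8, -0.6, 0.3]
finger_gap: 93.9
2.0 [498.  109.5 204.6] [-1.573  0.    -1.572] F [-0.82 -0.64  0.27] M [-0.08 -0.06 -0.02] gap 93.9 q [0.14 0.21 1.63 0.   1.3  0.15]
tx,ty,tz [-0.162  0.323  0.035] turn -0.0003
```

```bash
python3 -m creep '[{"tx":-0.16,"ty":0.25,"tz":0.035,"turn":0,"fingers":94},{"tx":-0.16,"ty":0.25,"tz":0.035,"turn":0,"fingers":94},{"tx":-0.16,"ty":0.25,"tz":0.035,"turn":0,"fingers":94},{"tx":-0.16,"ty":0.25,"tz":0.035,"turn":0,"fingers":94}]'; python3 - <<'E'
from h import *
from cell import optics,monitor
import cv2
st();
s=monitor.read_state()
c=optics.camera("wrist");c["s"]=s;pickle.dump(c,open("w1.pkl","wb"));cv2.imwrite("pics/w1.png",c["frame"][:,:,::-1]);print(c["fx"],c["cx"],c["cy"],c["mount"])
E
```

```text
clock: 2.4
eef_pos: [505.4, 139.9, 155.9]
eef_rot: [-1.572, 0.0, -1.573]
wrist_force: [-0.5, -0.1, 0.9]
finger_gap: 94.6
2.4 [505.4 139.9 155.9] [-1.572  0.    -1.573] F [-0.51 -0.09  0.92] M [ 0.01 -0.14  0.01] gap 94.6 q [0.2  0.29 1.65 0.   1.2  0.2 ]
297.3186396354542 255.496897147089 196.3403172529823 [[ 3.47481698e-04  9.65646794e-01  2.59857938e-01 -7.57755680e+01]
 [ 1.32784869e-03 -2.59858170e-01  9.65645881e-01 -1.80555923e+02]
 [ 9.99999058e-01  9.50775255e-06 -1.37252879e-03  6.38721456e-01]
 [ 0.00000000e+00  0.00000000e+00  0.00000000e+00  1.00000000e+00]]
```

View pics/w1.png

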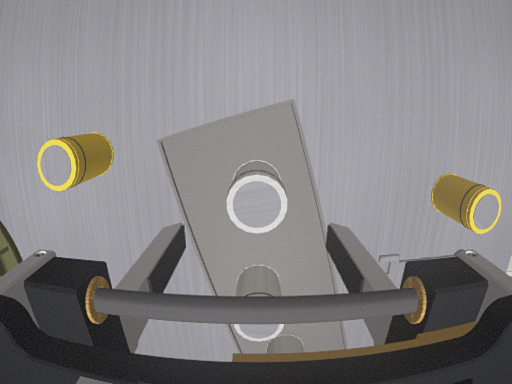

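The wrist view has the left tin's lid at (257,204), centred left to right between the fingertips at about (183,235) and (330,235). I'll turn that into a position.

```bash
cat >> h.py <<'E'
def wpix(c,u,v,zt=89):
    from scipy.spatial.transform import Rotation as Ro
    a=np.array([u-c["cx"],v-c["cy"]]);r=np.hypot(*a)
    th=r/c["fx"];d=np.array([*(a/max(r,1e-9)*np.sin(th)),np.cos(th)])
    M=c["mount"];R=Ro.from_euler("xyz",c["s"]["eef_rot"]).as_matrix()
    o=R@M[:3,3]+c["s"]["eef_pos"];d=R@M[:3,:3]@d
    return o+d*(zt-o[2])/d[2]
E
python3 -c "
from h import *
c=pickle.load(open('w1.pkl','rb'))
print(wpix(c,257,204),wpix(c,227,204),wpix(c,287,204),wpix(c,257,174),wpix(c,257,233))
go(505,142,30,-1.571)"
```

```text
[506.89165987 142.26318856  89.        ] [480.76581589 142.30009741  89.        ] [533.03238479 142.17897666  89.        ] [506.93494087 168.72868363  89.        ] [506.8559921  115.13056439  89.        ]
tx,ty,tz [-0.009  0.631 -0.003] turn -0.0007
```

```bash
python3 -m creep '[{"tx":-0.011,"ty":0.15,"tz":0.004,"turn":0,"fingers":94},{"tx":-0.011,"ty":0.3,"tz":0.004,"turn":0,"fingers":94},{"tx":-0.011,"ty":0.42,"tz":0.004,"turn":0,"fingers":94},{"tx":-0.011,"ty":0.54,"tz":0.004,"turn":0,"fingers":94},{"tx":-0.011,"ty":0.61,"tz":0.004,"turn":0,"fingers":94},{"tx":-0.011,"ty":0.63,"tz":0.004,"turn":0,"fingers":94},{"tx":-0.011,"ty":0.63,"tz":0.004,"turn":0,"fingers":94}]' 40; python3 -c "
from h import *
st()"
```

```text
clock: 3.15
eef_pos: [506.7, 142.2, 30.9]
eef_rot: [-1.57, 0.001, -1.574]
wrist_force: [0.1, 0.4, -0.9]
finger_gap: 94.1
3.15 [506.7 142.2  30.9] [-1.570e+00  1.000e-03 -1.574e+00] F [ 0.05  0.44 -0.94] M [-0.03 -0.04 -0.  ] gap 94.1 q [0.2  0.46 1.75 0.   0.93 0.21]
```

```bash
python3 -m creep '[{"fingers":58},{"fingers":58},{"fingers":58},{"fingers":50},{"fingers":50},{"fingers":46},{"fingers":46},{"fingers":46}]' 12; python3 -m creep '[{"fingers":40},{"fingers":40},{"fingers":40}]' 40;python3 -c "
from h import *
st()"
```

```text
3.15 [506.7 142.2  30.9] [-1.570e+00  1.000e-03 -1.574e+00] F [ 0.05  0.44 -0.94] M [-0.03 -0.04 -0.  ] gap 94.1 q [0.2  0.46 1.75 0.   0.93 0.21]$[0]: bad value
$[0]: bad value
```

Rows need all the fields.

```bash
python3 -m creep '[{"tx":0,"ty":0,"tz":0,"turn":0,"fingers":60},{"tx":0,"ty":0,"tz":0,"turn":0,"fingers":60},{"tx":0,"ty":0,"tz":0,"turn":0,"fingers":60},{"tx":0,"ty":0,"tz":0,"turn":0,"fingers":55},{"tx":0,"ty":0,"tz":0,"turn":0,"fingers":52},{"tx":0,"ty":0,"tz":0,"turn":0,"fingers":48},{"tx":0,"ty":0,"tz":0,"turn":0,"fingers":48}]' 12;  python3 -c "
from h import *
st()"
```

```text
clock: 3.85
eef_pos: [506.7, 142.3, 31.0]
eef_rot: [-1.57, 0.001, -1.574]
wrist_force: [-0.8, -0.1, 1.9]
finger_gap: 54.6
3.85 [506.7 142.3  31. ] [-1.570e+00  1.000e-03 -1.574e+00] F [-0.76 -0.13  1.93] M [0.02 0.25 0.01] gap 54.6 q [0.2  0.46 1.75 0.   0.93 0.21]
```

Gripped at 54.6 mm, which matches the tin. I'll firm up the grip and lift 50 mm smoothly.

```bash
python3 -m creep '[{"tx":0,"ty":0,"tz":0,"turn":0,"fingers":40},{"tx":0,"ty":0,"tz":0,"turn":0,"fingers":40},{"tx":0,"ty":0,"tz":0,"turn":0,"fingers":40},{"tx":0,"ty":-0.02,"tz":0,"turn":0,"fingers":40},{"tx":0,"ty":-0.06,"tz":0,"turn":0,"fingers":40},{"tx":0,"ty":-0.11,"tz":0,"turn":0,"fingers":40},{"tx":0,"ty":-0.16,"tz":0,"turn":0,"fingers":40},{"tx":0,"ty":-0.21,"tz":0,"turn":0,"fingers":40},{"tx":0,"ty":-0.24,"tz":0,"turn":0,"fingers":40},{"tx":0,"ty":-0.25,"tz":0,"turn":0,"fingers":40},{"tx":0,"ty":-0.25,"tz":0,"turn":0,"fingers":40},{"tx":0,"ty":-0.25,"tz":0,"turn":0,"fingers":40},{"tx":0,"ty":-0.25,"tz":0,"turn":0,"fingers":40},{"tx":0,"ty":-0.25,"tz":0,"turn":0,"fingers":40}]' 40; python3 - <<'E'
from h import *
from cell import optics,monitor
import cv2
F=[]
for i in range(10):
    c=optics.camera("side" if i else "wrist");F.append(monitor.read_state()["wrist_force"])
    if i in(0,9): cv2.imwrite(f"pics/l1_{i}.png",c["frame"][:,:,::-1])
F=np.array(F);print(F.mean(0),F.std(0));st()
E
```

```text
clock: 5.25
eef_pos: [506.5, 142.2, 80.7]
eef_rot: [-1.571, 0.001, -1.574]
wrist_force: [-0.8, 0.1, -2.7]
finger_gap: 54.1
[ 0.15784408 -0.08381817 -2.6579755 ] [0.47782302 0.52105705 0.64621361]
5.75 [506.7 142.2  81. ] [-1.570e+00  1.000e-03 -1.574e+00] F [ 0.47  0.27 -2.45] M [-0.05 -0.08  0.  ] gap 53.6 q [0.2  0.39 1.72 0.   1.04 0.21]
```

View pics/l1_9.png

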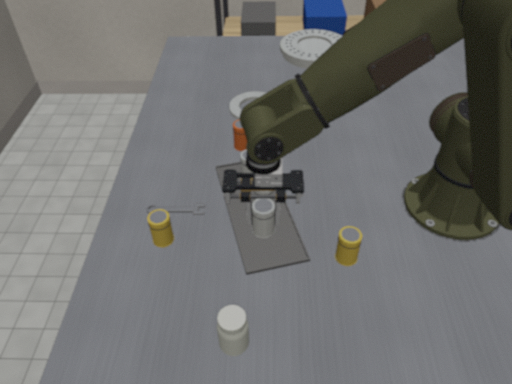

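Left tin: the side view shows it up off the tray, its lid having moved from row 221 to about 207. It weighs 2.66 N, about 0.27 kg, so it is light. I'll set it down.

```bash
python3 -m creep '[{"tx":0,"ty":0.03,"tz":0,"turn":0,"fingers":40},{"tx":0,"ty":0.08,"tz":0,"turn":0,"fingers":40},{"tx":0,"ty":0.13,"tz":0,"turn":0,"fingers":40},{"tx":0,"ty":0.18,"tz":0,"turn":0,"fingers":40},{"tx":0,"ty":0.215,"tz":0,"turn":0,"fingers":40},{"tx":0,"ty":0.235,"tz":0,"turn":0,"fingers":40},{"tx":0,"ty":0.245,"tz":0,"turn":0,"fingers":40},{"tx":0,"ty":0.25,"tz":0,"turn":0,"fingers":40},{"tx":0,"ty":0.25,"tz":0,"turn":0,"fingers":40},{"tx":0,"ty":0.25,"tz":0,"turn":0,"fingers":40}]' 40; python3 -c "
from h import *
st()"
```

```text
clock: 6.75
eef_pos: [506.9, 142.3, 31.3]
eef_rot: [-1.57, 0.001, -1.574]
wrist_force: [0.3, 0.0, -3.4]
finger_gap: 54.2
6.75 [506.9 142.3  31.3] [-1.570e+00  1.000e-03 -1.574e+00] F [ 0.29  0.05 -3.42] M [-0.04 -0.1  -0.11] gap 54.2 q [0.2  0.46 1.74 0.   0.93 0.21]
```

```bash
python3 -m creep '[{"tx":0,"ty":0.003,"tz":0,"turn":0,"fingers":40},{"tx":0,"ty":0.003,"tz":0,"turn":0,"fingers":40},{"tx":0,"ty":0.003,"tz":0,"turn":0,"fingers":40}]' 40; python3 -c "
from h import *
st()"
```

```text
clock: 7.05
eef_pos: [507.0, 142.3, 31.0]
eef_rot: [-1.569, 0.001, -1.574]
wrist_force: [-1.1, 0.3, 2.9]
finger_gap: 53.8
7.05 [507.  142.3  31. ] [-1.569e+00  1.000e-03 -1.574e+00] F [-1.15  0.25  2.91] M [-0.12  0.33 -0.  ] gap 53.8 q [0.2  0.46 1.74 0.   0.93 0.21]
```

Contact is made (+2.9 N). I'll release and retreat.

```bash
python3 -m creep '[{"tx":0,"ty":0,"tz":0,"turn":0,"fingers":58},{"tx":0,"ty":0,"tz":0,"turn":0,"fingers":66},{"tx":0,"ty":0,"tz":0,"turn":0,"fingers":94},{"tx":0,"ty":0,"tz":0,"turn":0,"fingers":94},{"tx":0,"ty":0,"tz":0,"turn":0,"fingers":94},{"tx":0,"ty":0,"tz":0,"turn":0,"fingers":94},{"tx":0,"ty":-0.1,"tz":0,"turn":0,"fingers":94},{"tx":0,"ty":-0.25,"tz":0,"turn":0,"fingers":94},{"tx":0,"ty":-0.42,"tz":0,"turn":0,"fingers":94},{"tx":0,"ty":-0.58,"tz":0,"turn":0,"fingers":94},{"tx":0,"ty":-0.63,"tz":0,"turn":0,"fingers":94},{"tx":0,"ty":-0.63,"tz":0,"turn":0,"fingers":94}]' 40; python3 -c "
from h import *
st();go(508,12.5,156,-1.571)"
```

```text
clock: 8.25
eef_pos: [507.3, 142.3, 157.9]
eef_rot: [-1.567, 0.001, -1.574]
wrist_force: [-0.4, -1.2, -0.9]
finger_gap: 94.2
8.25 [507.3 142.3 157.9] [-1.567e+00  1.000e-03 -1.574e+00] F [-0.42 -1.22 -0.86] M [ 0.03 -0.07 -0.01] gap 94.2 q [0.2  0.29 1.65 0.   1.2  0.21]
tx,ty,tz [0.649 0.009 0.005] turn -0.0008
```

```bash
python3 -m creep '[{"tx":0.2,"ty":0.009,"tz":0.004,"turn":0,"fingers":94},{"tx":0.4,"ty":0.009,"tz":0.004,"turn":0,"fingers":94},{"tx":0.58,"ty":0.009,"tz":0.004,"turn":0,"fingers":94},{"tx":0.649,"ty":0.009,"tz":0.004,"turn":0,"fingers":94},{"tx":0.649,"ty":0.009,"tz":0.004,"turn":0,"fingers":94}]'; python3 - <<'E'
from h import *
from cell import optics,monitor
import cv2
st();s=monitor.read_state()
c=optics.camera("wrist");c["s"]=s;pickle.dump(c,open("w2.pkl","wb"));cv2.imwrite("pics/w2.png",c["frame"][:,:,::-1])
E
```

```text
clock: 8.75
eef_pos: [507.3, 11.4, 154.6]
eef_rot: [-1.569, 0.002, -1.576]
wrist_force: [-0.0, 1.0, 0.5]
finger_gap: 94.0
8.75 [507.3  11.4 154.6] [-1.569  0.002 -1.576] F [-0.03  1.01  0.45] M [ 0.01 -0.08 -0.  ] gap 94.0 q [-0.05  0.25  1.7   0.    1.18 -0.05]
```

View pics/w2.png

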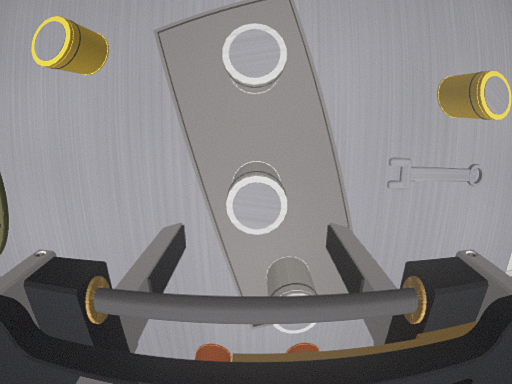

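The left tin stands upright at (254,54). The mid tin's lid is at (257,205), between the fingers.

```bash
python3 -c "
from h import *
c=pickle.load(open('w2.pkl','rb'))
p=wpix(c,257,205);print(p,wpix(c,254,54));go(p[0],p[1],30.5,-1.571)"
```

```text
[508.99824638  13.30066795  89.        ] [507.1718697  141.34720293  89.        ]
tx,ty,tz [-0.003  0.622  0.007] turn -0.0012
```

```bash
python3 -m creep '[{"tx":-0.005,"ty":0.15,"tz":0.005,"turn":0,"fingers":94},{"tx":-0.005,"ty":0.3,"tz":0.005,"turn":0,"fingers":94},{"tx":-0.005,"ty":0.42,"tz":0.005,"turn":0,"fingers":94},{"tx":-0.005,"ty":0.54,"tz":0.005,"turn":0,"fingers":94},{"tx":-0.005,"ty":0.6,"tz":0.005,"turn":0,"fingers":94},{"tx":-0.005,"ty":0.62,"tz":0.005,"turn":0,"fingers":94},{"tx":-0.005,"ty":0.62,"tz":0.005,"turn":0,"fingers":94},{"tx":-0.005,"ty":0.62,"tz":0.005,"turn":0,"fingers":60},{"tx":-0.005,"ty":0.62,"tz":0.005,"turn":0,"fingers":60},{"tx":-0.005,"ty":0.62,"tz":0.005,"turn":0,"fingers":60},{"tx":-0.005,"ty":0.62,"tz":0.005,"turn":0,"fingers":55},{"tx":-0.005,"ty":0.62,"tz":0.005,"turn":0,"fingers":52},{"tx":-0.005,"ty":0.62,"tz":0.005,"turn":0,"fingers":48},{"tx":-0.005,"ty":0.62,"tz":0.005,"turn":0,"fingers":48}]' 12; python3 -c "
from h import *
st()"
```

```text
clock: 10.2
eef_pos: [508.6, 13.8, 31.0]
eef_rot: [-1.569, 0.002, -1.575]
wrist_force: [-1.7, -0.4, 3.4]
finger_gap: 54.2
10.2 [508.6  13.8  31. ] [-1.569  0.002 -1.575] F [-1.74 -0.38  3.42] M [-0.14  0.34 -0.09] gap 54.2 q [-0.05  0.43  1.8   0.    0.91 -0.04]
```

```bash
python3 -m creep '[{"tx":0,"ty":0,"tz":0,"turn":0,"fingers":40},{"tx":0,"ty":0,"tz":0,"turn":0,"fingers":40},{"tx":0,"ty":0,"tz":0,"turn":0,"fingers":40},{"tx":0,"ty":-0.02,"tz":0,"turn":0,"fingers":40},{"tx":0,"ty":-0.06,"tz":0,"turn":0,"fingers":40},{"tx":0,"ty":-0.11,"tz":0,"turn":0,"fingers":40},{"tx":0,"ty":-0.16,"tz":0,"turn":0,"fingers":40},{"tx":0,"ty":-0.21,"tz":0,"turn":0,"fingers":40},{"tx":0,"ty":-0.24,"tz":0,"turn":0,"fingers":40},{"tx":0,"ty":-0.25,"tz":0,"turn":0,"fingers":40},{"tx":0,"ty":-0.25,"tz":0,"turn":0,"fingers":40},{"tx":0,"ty":-0.25,"tz":0,"turn":0,"fingers":40},{"tx":0,"ty":-0.25,"tz":0,"turn":0,"fingers":40},{"tx":0,"ty":-0.25,"tz":0,"turn":0,"fingers":40}]' 40; python3 - <<'E'
from h import *
from cell import optics,monitor
import cv2
F=[]
for i in range(10):
    c=optics.camera("side" if i else "wrist");F.append(monitor.read_state()["wrist_force"])
    if i in(0,9): cv2.imwrite(f"pics/l2_{i}.png",c["frame"][:,:,::-1])
F=np.array(F);print(F.mean(0),F.std(0));st()
E
```

```text
clock: 11.6
eef_pos: [508.4, 13.7, 80.7]
eef_rot: [-1.569, 0.002, -1.575]
wrist_force: [-0.3, 1.0, -3.4]
finger_gap: 53.7
[ 0.08280843  0.20004616 -3.2649965 ] [0.40484537 0.43630265 0.79110475]
12.1 [508.6  13.7  81.1] [-1.569  0.002 -1.575] F [ 0.28  0.12 -3.97] M [-0.02 -0.07  0.01] gap 53.9 q [-0.05  0.35  1.77  0.    1.02 -0.04]
```

View pics/l2_0.png

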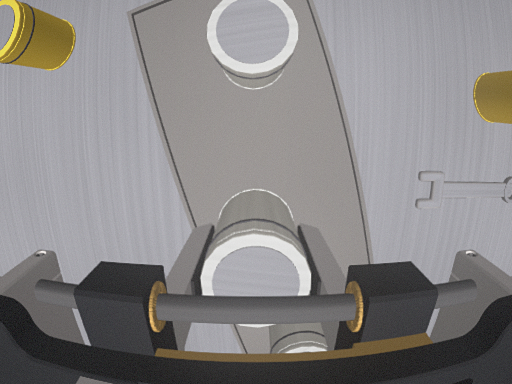

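The mid tin is held upright, lid at (257,280). It weighs 3.27 N, about 0.33 kg, so it is light too. I'll set it down.

```bash
python3 -m creep '[{"tx":0,"ty":0.03,"tz":0,"turn":0,"fingers":40},{"tx":0,"ty":0.08,"tz":0,"turn":0,"fingers":40},{"tx":0,"ty":0.13,"tz":0,"turn":0,"fingers":40},{"tx":0,"ty":0.18,"tz":0,"turn":0,"fingers":40},{"tx":0,"ty":0.215,"tz":0,"turn":0,"fingers":40},{"tx":0,"ty":0.235,"tz":0,"turn":0,"fingers":40},{"tx":0,"ty":0.245,"tz":0,"turn":0,"fingers":40},{"tx":0,"ty":0.25,"tz":0,"turn":0,"fingers":40},{"tx":0,"ty":0.252,"tz":0,"turn":0,"fingers":40},{"tx":0,"ty":0.252,"tz":0,"turn":0,"fingers":40}]' 40; python3 -c "
from h import *
st()"
```

```text
clock: 13.1
eef_pos: [508.8, 13.8, 31.0]
eef_rot: [-1.568, 0.002, -1.575]
wrist_force: [-1.9, -0.6, 2.3]
finger_gap: 53.6
13.1 [508.8  13.8  31. ] [-1.568  0.002 -1.575] F [-1.92 -0.58  2.3 ] M [-0.    0.61  0.03] gap 53.6 q [-0.05  0.43  1.8   0.    0.91 -0.04]
```

```bash
python3 -m creep '[{"tx":0,"ty":0,"tz":0,"turn":0,"fingers":58},{"tx":0,"ty":0,"tz":0,"turn":0,"fingers":66},{"tx":0,"ty":0,"tz":0,"turn":0,"fingers":94},{"tx":0,"ty":0,"tz":0,"turn":0,"fingers":94},{"tx":0,"ty":0,"tz":0,"turn":0,"fingers":94},{"tx":0,"ty":0,"tz":0,"turn":0,"fingers":94},{"tx":0,"ty":-0.1,"tz":0,"turn":0,"fingers":94},{"tx":0,"ty":-0.25,"tz":0,"turn":0,"fingers":94},{"tx":0,"ty":-0.42,"tz":0,"turn":0,"fingers":94},{"tx":0,"ty":-0.58,"tz":0,"turn":0,"fingers":94},{"tx":0,"ty":-0.63,"tz":0,"turn":0,"fingers":94},{"tx":0,"ty":-0.63,"tz":0,"turn":0,"fingers":94}]' 40; python3 -c "
from h import *
st();go(547.5,-104,156,-1.571)"
```

```text
clock: 14.3
eef_pos: [508.9, 13.5, 157.9]
eef_rot: [-1.566, 0.002, -1.575]
wrist_force: [0.8, 0.5, -0.6]
finger_gap: 94.1
14.3 [508.9  13.5 157.9] [-1.566  0.002 -1.575] F [ 0.83  0.54 -0.63] M [-0.09 -0.09 -0.01] gap 94.1 q [-0.05  0.25  1.7   0.    1.19 -0.04]
tx,ty,tz [0.587 0.01  0.195] turn -0.0012
```

```bash
python3 -m creep '[{"tx":0.2,"ty":0.009,"tz":0.07,"turn":0,"fingers":94},{"tx":0.4,"ty":0.009,"tz":0.13,"turn":0,"fingers":94},{"tx":0.55,"ty":0.009,"tz":0.18,"turn":0,"fingers":94},{"tx":0.587,"ty":0.009,"tz":0.195,"turn":0,"fingers":94},{"tx":0.587,"ty":0.009,"tz":0.195,"turn":0,"fingers":94}]'; python3 - <<'E'
from h import *
from cell import optics,monitor
import cv2
st();s=monitor.read_state()
c=optics.camera("wrist");c["s"]=s;pickle.dump(c,open("w3.pkl","wb"));cv2.imwrite("pics/w3.png",c["frame"][:,:,::-1])
E
```

```text
clock: 14.8
eef_pos: [547.0, -104.5, 154.3]
eef_rot: [-1.569, 0.002, -1.576]
wrist_force: [-0.3, 1.5, -0.3]
finger_gap: 94.0
14.8 [ 547.  -104.5  154.3] [-1.569  0.002 -1.576] F [-0.29  1.54 -0.3 ] M [-0.03 -0.08 -0.01] gap 94.0 q [-0.26  0.36  1.56  0.    1.22 -0.25]
```

View pics/w3.png

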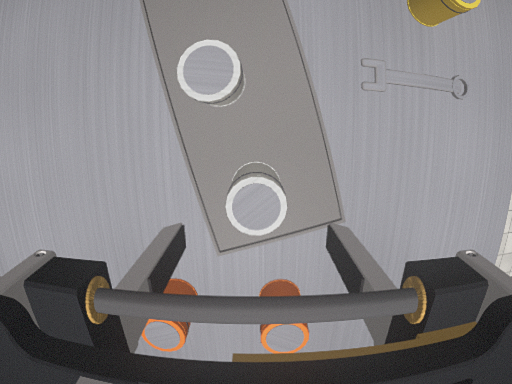

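The mid tin is upright at (210,71). The right tin's lid is at (256,205), and the orange look-alikes are well clear of the fingertips.

```bash
python3 -c "
from h import *
c=pickle.load(open('w3.pkl','rb'))
p=wpix(c,256,205);print(p,wpix(c,210,71));go(p[0],p[1],30.5,-1.571)"
```

```text
[ 547.82881414 -102.5283834    89.        ] [510.78440524  11.79253989  89.        ]
tx,ty,tz [-0.004  0.621  0.003] turn -0.0014
```

```bash
python3 -m creep '[{"tx":-0.004,"ty":0.15,"tz":0.003,"turn":0,"fingers":94},{"tx":-0.004,"ty":0.3,"tz":0.003,"turn":0,"fingers":94},{"tx":-0.004,"ty":0.42,"tz":0.003,"turn":0,"fingers":94},{"tx":-0.004,"ty":0.54,"tz":0.003,"turn":0,"fingers":94},{"tx":-0.004,"ty":0.6,"tz":0.003,"turn":0,"fingers":94},{"tx":-0.004,"ty":0.62,"tz":0.003,"turn":0,"fingers":94},{"tx":-0.004,"ty":0.62,"tz":0.003,"turn":0,"fingers":94},{"tx":-0.004,"ty":0.62,"tz":0.003,"turn":0,"fingers":60},{"tx":-0.004,"ty":0.62,"tz":0.003,"turn":0,"fingers":60},{"tx":-0.004,"ty":0.62,"tz":0.003,"turn":0,"fingers":60},{"tx":-0.004,"ty":0.62,"tz":0.003,"turn":0,"fingers":55},{"tx":-0.004,"ty":0.62,"tz":0.003,"turn":0,"fingers":52},{"tx":-0.004,"ty":0.62,"tz":0.003,"turn":0,"fingers":48},{"tx":-0.004,"ty":0.62,"tz":0.003,"turn":0,"fingers":48}]' 12; python3 -c "
from h import *
st()"
```

```text
clock: 16.25
eef_pos: [547.7, -102.6, 30.8]
eef_rot: [-1.569, 0.002, -1.575]
wrist_force: [-2.2, -0.3, 3.1]
finger_gap: 53.6
16.25 [ 547.7 -102.6   30.8] [-1.569  0.002 -1.575] F [-2.15 -0.26  3.09] M [-0.05  0.34  0.01] gap 53.6 q [-0.25  0.52  1.66  0.    0.96 -0.25]
```

```bash
python3 -m creep '[{"tx":0,"ty":0,"tz":0,"turn":0,"fingers":40},{"tx":0,"ty":0,"tz":0,"turn":0,"fingers":40},{"tx":0,"ty":0,"tz":0,"turn":0,"fingers":40},{"tx":0,"ty":-0.02,"tz":0,"turn":0,"fingers":40},{"tx":0,"ty":-0.06,"tz":0,"turn":0,"fingers":40},{"tx":0,"ty":-0.11,"tz":0,"turn":0,"fingers":40},{"tx":0,"ty":-0.16,"tz":0,"turn":0,"fingers":40},{"tx":0,"ty":-0.21,"tz":0,"turn":0,"fingers":40},{"tx":0,"ty":-0.24,"tz":0,"turn":0,"fingers":40},{"tx":0,"ty":-0.25,"tz":0,"turn":0,"fingers":40},{"tx":0,"ty":-0.25,"tz":0,"turn":0,"fingers":40},{"tx":0,"ty":-0.25,"tz":0,"turn":0,"fingers":40},{"tx":0,"ty":-0.25,"tz":0,"turn":0,"fingers":40},{"tx":0,"ty":-0.25,"tz":0,"turn":0,"fingers":40}]' 40; python3 - <<'E'
from h import *
from cell import optics,monitor
import cv2
F=[]
for i in range(10):
    c=optics.camera("side" if i else "wrist");F.append(monitor.read_state()["wrist_force"])
    if i in(0,9): cv2.imwrite(f"pics/l3_{i}.png",c["frame"][:,:,::-1])
F=np.array(F);print(F.mean(0),F.std(0));st()
E
```

```text
clock: 17.65
eef_pos: [547.4, -102.6, 80.5]
eef_rot: [-1.569, 0.002, -1.575]
wrist_force: [0.3, 0.4, -6.8]
finger_gap: 52.6
[ 0.30409314 -0.06579071 -6.67444389] [0.54776228 0.62911899 0.55333366]
18.15 [ 547.6 -102.7   80.8] [-1.569  0.002 -1.575] F [-0.36  0.9  -5.61] M [-0.02 -0.11 -0.02] gap 53.0 q [-0.25  0.45  1.63  0.    1.06 -0.25]
```

View pics/l3_0.png

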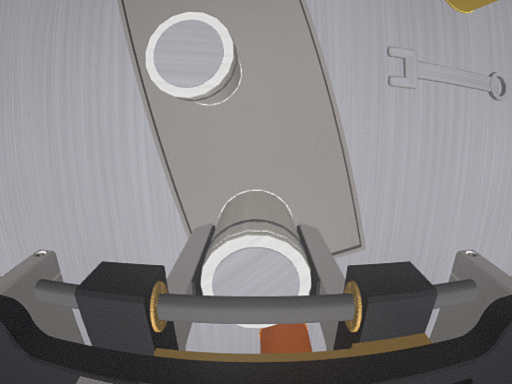

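The right tin weighs 6.67 N, about 0.68 kg, so it is clearly the full one. There's time to spare, so I'll set it back on the tray like the others, then pick it up for the final hold.

```bash
python3 -m creep '[{"tx":0,"ty":0.03,"tz":0,"turn":0,"fingers":40},{"tx":0,"ty":0.08,"tz":0,"turn":0,"fingers":40},{"tx":0,"ty":0.13,"tz":0,"turn":0,"fingers":40},{"tx":0,"ty":0.18,"tz":0,"turn":0,"fingers":40},{"tx":0,"ty":0.215,"tz":0,"turn":0,"fingers":40},{"tx":0,"ty":0.235,"tz":0,"turn":0,"fingers":40},{"tx":0,"ty":0.245,"tz":0,"turn":0,"fingers":40},{"tx":0,"ty":0.25,"tz":0,"turn":0,"fingers":40},{"tx":0,"ty":0.252,"tz":0,"turn":0,"fingers":40},{"tx":0,"ty":0.252,"tz":0,"turn":0,"fingers":40}]' 40; python3 -c "
from h import *
st()"
```

```text
clock: 19.15
eef_pos: [547.8, -102.6, 30.8]
eef_rot: [-1.568, 0.002, -1.575]
wrist_force: [-1.4, 0.2, -2.9]
finger_gap: 53.0
19.15 [ 547.8 -102.6   30.8] [-1.568  0.002 -1.575] F [-1.41  0.16 -2.9 ] M [ 0.05  0.3  -0.03] gap 53.0 q [-0.25  0.52  1.66  0.    0.96 -0.25]
```

```bash
python3 -m creep '[{"tx":0,"ty":0.002,"tz":0,"turn":0,"fingers":40},{"tx":0,"ty":0.002,"tz":0,"turn":0,"fingers":40},{"tx":0,"ty":0.002,"tz":0,"turn":0,"fingers":58},{"tx":0,"ty":0.002,"tz":0,"turn":0,"fingers":64},{"tx":0,"ty":0.002,"tz":0,"turn":0,"fingers":64},{"tx":0,"ty":0.002,"tz":0,"turn":0,"fingers":64},{"tx":0,"ty":0.002,"tz":0,"turn":0,"fingers":64},{"tx":0,"ty":0.002,"tz":0,"turn":0,"fingers":64},{"tx":0,"ty":0.002,"tz":0,"turn":0,"fingers":64},{"tx":0,"ty":0.002,"tz":0,"turn":0,"fingers":64}]' 40; python3 -c "
from h import *
st()"; python3 -m creep '[{"tx":0,"ty":0,"tz":0,"turn":0,"fingers":58},{"tx":0,"ty":0,"tz":0,"turn":0,"fingers":54},{"tx":0,"ty":0,"tz":0,"turn":0,"fingers":50},{"tx":0,"ty":0,"tz":0,"turn":0,"fingers":46},{"tx":0,"ty":0,"tz":0,"turn":0,"fingers":46}]' 12; python3 -c "
from h import *
st()"
```

```text
clock: 20.15
eef_pos: [547.8, -102.6, 30.4]
eef_rot: [-1.568, 0.002, -1.575]
wrist_force: [-0.2, 0.4, -0.1]
finger_gap: 64.3
20.15 [ 547.8 -102.6   30.4] [-1.568  0.002 -1.575] F [-0.21  0.35 -0.08] M [-0.   -0.08  0.04] gap 64.3 q [-0.25  0.52  1.66  0.    0.96 -0.25]
clock: 20.65
eef_pos: [547.9, -102.6, 30.4]
eef_rot: [-1.568, 0.002, -1.575]
wrist_force: [0.4, -0.0, -0.3]
finger_gap: 53.5
20.65 [ 547.9 -102.6   30.4] [-1.568  0.002 -1.575] F [ 0.41 -0.05 -0.31] M [-0.02 -0.2   0.  ] gap 53.5 q [-0.25  0.52  1.66  0.    0.96 -0.25]
```

```bash
python3 -m creep '[{"tx":0,"ty":0,"tz":0,"turn":0,"fingers":40},{"tx":0,"ty":0,"tz":0,"turn":0,"fingers":40},{"tx":0,"ty":0,"tz":0,"turn":0,"fingers":40},{"tx":0,"ty":-0.02,"tz":0,"turn":0,"fingers":40},{"tx":0,"ty":-0.06,"tz":0,"turn":0,"fingers":40},{"tx":0,"ty":-0.12,"tz":0,"turn":0,"fingers":40},{"tx":0,"ty":-0.2,"tz":0,"turn":0,"fingers":40},{"tx":0,"ty":-0.29,"tz":0,"turn":0,"fingers":40},{"tx":0,"ty":-0.39,"tz":0,"turn":0,"fingers":40},{"tx":0,"ty":-0.49,"tz":0,"turn":0,"fingers":40},{"tx":0,"ty":-0.59,"tz":0,"turn":0,"fingers":40},{"tx":0,"ty":-0.69,"tz":0,"turn":0,"fingers":40},{"tx":0,"ty":-0.78,"tz":0,"turn":0,"fingers":40},{"tx":0,"ty":-0.86,"tz":0,"turn":0,"fingers":40},{"tx":0,"ty":-0.91,"tz":0,"turn":0,"fingers":40},{"tx":0,"ty":-0.94,"tz":0,"turn":0,"fingers":40},{"tx":0,"ty":-0.95,"tz":0,"turn":0,"fingers":40},{"tx":0,"ty":-0.95,"tz":0,"turn":0,"fingers":40},{"tx":0,"ty":-0.95,"tz":0,"turn":0,"fingers":40}]' 40; python3 -m creep '[{"tx":0,"ty":0,"tz":0,"turn":0,"fingers":40},{"tx":0,"ty":0,"tz":0,"turn":0,"fingers":40},{"tx":0,"ty":0,"tz":0,"turn":0,"fingers":40},{"tx":0,"ty":0,"tz":0,"turn":0,"fingers":40},{"tx":0,"ty":0,"tz":0,"turn":0,"fingers":40}]' 40; python3 - <<'E'
from h import *
from cell import optics
import cv2
st()
a=[optics.camera(n)["frame"] for n in("scene","side","wrist")]
cv2.imwrite("pics/f.png",np.hstack([cv2.resize(a[0],(400,300)),cv2.resize(a[1],(400,300))])[:,:,::-1]);cv2.imwrite("pics/fw.png",a[2][:,:,::-1])
for n in range(6): optics.camera("side")
st()
E
```

```text
clock: 22.55
eef_pos: [547.1, -102.9, 219.7]
eef_rot: [-1.569, 0.002, -1.575]
wrist_force: [0.1, 0.6, -7.7]
finger_gap: 52.7
clock: 23.05
eef_pos: [547.1, -102.9, 219.7]
eef_rot: [-1.569, 0.002, -1.575]
wrist_force: [0.6, 0.3, -6.2]
finger_gap: 53.0
23.05 [ 547.1 -102.9  219.7] [-1.569  0.002 -1.575] F [ 0.59  0.26 -6.16] M [-0.02 -0.13  0.06] gap 53.0 q [-0.25  0.3   1.48  0.    1.35 -0.25]
23.5 [ 547.1 -102.9  219.7] [-1.569  0.002 -1.575] F [ 0.07  0.39 -6.35] M [-0.04 -0.1   0.02] gap 53.1 q [-0.25  0.3   1.48  0.    1.35 -0.25]
```

View pics/f.png

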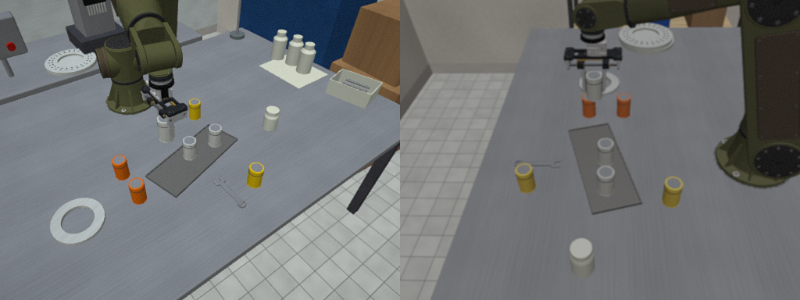

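View pics/fw.png

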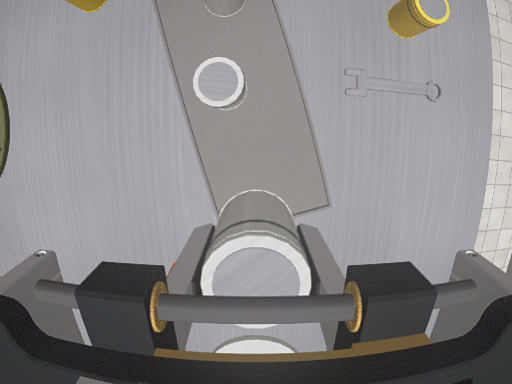

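The right tin hangs upright in the gripper: (166,127) in the scene view, (594,85) in the side view, lid at (257,282) from the wrist. The other two stand on the tray at (190,148) and (215,135), and the jar, ring and wrench look where they were. The pose and force are steady, so I'll hand it in.

```bash
python3 -c "
from cell import manip
print(manip.sign_off())"
```

```text
the job is handed in; nothing more can be done
None
```

The right tin is the full one. I handed the job in at 23.5 s of the 61 s allowed, with that tin still held up in the gripper.

- **Weighing:** I lifted each tin about 5 cm, from left to right, and set each one back before going on. The left read 2.7 N (about 0.27 kg), the middle 3.3 N (0.33 kg) and the right 6.7 N (0.68 kg). I set the right one back too, then gripped it again for the final hold.
- **Final hold:** The right tin's base is about 19 cm above the bench. It is gripped at 40 N with a finger gap of 53 mm, and it is upright to within about 0.2°. Pose and force were steady over the last half second.
- **Rest of the scene:** The last pictures show the other two tins standing on the tray. The jar, ring plate and wrench look unmoved, judged by eye.

Single force readings were noisy, up to about 0.8 N, but this is small next to the weight difference. One early command was refused for missing fields and moved nothing. No check failed or disagreed.

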